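# Fan the colour-sample boards along their tray

## Task

Three colour-sample boards lie squarely stacked at one end of the long tray. Slide them along the tray into an overlapping, stepped row, like roof shingles: the bottom board stays lying on the tray floor at its end and each higher board lies further towards the empty end, so that the whole colour band of every board can be seen while each board still covers at least half of the one under it. Keep the boards in their order and between the side rails, and do not shift the pot, the paint tube or the cap around the tray.

Things in the scene. Friction and masses are not known exactly. Their poses are not given: they have to be found in the camera images.
- tray: Long wooden tray, 266 (x) x 102 (y) mm, fixed. Origin: centre of its underside; x along it, from the stack's end to the empty end. Floor 4 mm thick, inside 250 x 86 mm; dark side rails 8 mm thick, 26 mm high; end lips 8 mm thick, only 10 mm high, below the bottom board's top (12 mm). The boards' -x edges start about 1 to 25 mm inside the lip, flush with one another within 5 mm.
- board_bottom: Loose wooden colour-sample board, 120 (x) x 80 (y) x 8 mm, 40 to 85 g, white top with a 25 mm wide blue band across its -x end. Origin: centre of its underside; x along its length and the tray, z up. The lowest; it lies on the tray floor, its top 12 mm above the table, with 3 mm play to each rail.
- board_middle: Loose wooden colour-sample board, 120 (x) x 80 (y) x 8 mm, 40 to 85 g, white top with a 25 mm wide yellow-orange band across its -x end. Origin: centre of its underside; x along its length and the tray, z up. It lies on the bottom board, from 12 to 20 mm above the table. Pushed gently by its -x edge it slides, carrying the top board, while the one below stays put.
- board_top: Loose wooden colour-sample board, 120 (x) x 80 (y) x 8 mm, 40 to 85 g, white top with a 25 mm wide red band across its -x end. Origin: centre of its underside; x along its length and the tray, z up. It lies on the middle board, from 20 to 28 mm above the table, so its top stands 2 mm above the rails.
- pot_red: Bystander, loose, to be left alone. Origin: centre of its underside. Round dark red pot with a pale pink lid, 57 mm across, 60 mm high, beside the tray on the robot's side.
- tube_crimson: Bystander, loose, to be left alone. Origin: centre of its underside. Lying paint tube, white and crimson, 117 by 45 by 29 mm, beside the tray on the side away from the robot.
- loose_cap: Bystander, loose, to be left alone. Origin: centre of its underside. Small white ribbed cap, 23 mm across, 22 mm high, beyond the empty end of the tray.
Things that resemble listed ones, but are neither listed nor needed, are in the scene too. Leave any pink or turquoise look-alike of the board_top alone.

How it is judged:
By the outcome, as a careful person would: the job done as asked, in the order asked, and still so for the second after the job is handed in, with the robot touching nothing.
It also fails if it takes over 35 s, if anything falls off the work surface, if the arm or the gripper's body presses on something with over 40 N, if the wrist force passes 120 N, or if a joint passes its speed limit or range.

## Robot

A 6-joint arm with a two-finger parallel gripper is mounted at the origin on the work surface; the furniture and walls round the work are solid. World frame = base frame: x ahead of the robot, y to its left, z up, the work surface at z = 0. Lengths are in mm, angles in rad, forces in N, time in s.
With the tool pointing down it reaches from about 150 to 775 mm from the base axis. Payload 6.1 kg.
Tool frame: the origin (TCP) lies midway between the tips of the shut fingers; the grasp point (between the pads) lies 19 mm behind it; z points along the fingers, y is the direction in which the jaws open and shut (so a half turn about z gives the same grasp; the last joint's range is limited). The gripper opens to 85 mm and grips with 20 to 120 N. Pads are 22 mm wide; open, the fingers measure 114 mm over their backs; the gripper's body (76 mm by 85 mm) begins 54 mm behind the grasp point. The pads swing forward as they close: fully open they stand 13 mm farther back than shut.
Start: joints at [-1.335, 0.126, -0.04, 1.405, 0, 1.571], TCP at [122.645, -510.457, 231.295] pointing down, gripper open.
Joint ranges: [-2.72, 2.72], [-0.95, 1.95], [-1.27, 1.35], [-1.78, 2.02], [-1.46, 1.47], [-3.14, 3.14]. Speed limits (rad/s): [2.39, 2.39, 3.01, 3.14, 3.14, 3.14].

## Interface

Orientations are given as a unit quaternion [w, x, y, z].
In Python, from workcell import get_obs, viewer, bot gives the robot as it stands.
- The arm moves only by the tool step_arm, never from a script. Its argument "plan" is a list of rows, each an object with "dp": the shift along the tool's x, y, z in units of 25 mm (1.0 is 25 mm), a list of three; "turn": the turn, a rotation vector about the tool's x, y, z in units of 5 degrees (1.0 is 5 degrees), a list of three; "fingers": the opening, from 0 (shut) to 1 (fully open). A call has 1 to 20 rows; each row shifts and turns the commanded pose from where the row before left it, along the tool's axes as they then stand; what a row does not reach is not made up. A row lasts 1/12 s, in which the tool goes at most 41.7 mm and 7.16 degrees, less where a joint would pass 70% of its speed; a pose out of reach is approached as far as the arm can. A call is refused whole if a number of a shift passes 1 or a number of a turn 1, either way. A call with a gripper value outside its range is refused whole. The fingers move at their own pace and stop on an object; "newtons" is the grip in N (left out, the last holds). Time passes only in rows, so rows that do not move let the fingers close. It gives the time, the measured TCP pose, the force and the opening at its end, in the units of the state.
- get_obs(): the state, without advancing time (a new reading comes with each control period).
- viewer.get_image(name): name is "side" or "top"; returns a dict with "frame" (384x512x3 uint8, blue, green, red), "vertical_fov" (degrees; the focal length in pixels is half the picture's height over the tangent of half this angle, whatever the lens; pixels are square), "cx", "cy" (the principal point, pixels), "extrinsics" (4x4, takes a point from world to camera coordinates). Camera axes: x right, y up, looking along -z (the intrinsics and any distortion apply to the point x, -y, -z); pixel columns grow to the right and rows downward; lengths in mm; the calibration is good to about 2 mm. A picture is of the moment at which its call begins. There is no depth.
- bot.sign_off(): hands the job in, once; it reports no verdict.
The state is a dict: "time": time; "q": joint angles; "joint_velocities": joint speeds; "joint_efforts": joint torques, N m; "eef_pos": TCP position; "ee_rot": TCP orientation; "contact_force": force on the tool from outside, world axes, zero at the start; "wrist_torque": the same for the moment, N m; "opening": opening from 0.0 (shut) to 1.0 (fully open).
Only numpy, scipy, OpenCV 4.12 (cv2) and the standard library are available. Lean on these libraries where they do the work, as an engineer would, in place of code of your own. Each camera call takes 0.05 s, during which the arm holds its last target.

## Working session

There is one attempt and no reset: what is moved stays moved. The work goes in short steps, Python scripts to look and compute and a tool call to move; the robot and the scene stay as the last step left them, time stands still between calls to the robot, and variables do not carry over. Pictures are saved under pics/ and viewed, and the job is handed in when it is done.

Besides the shell and the picture viewer there is one more tool, called after "Request:" as name([rows], argument=value, ...), one row to a line, values as JSON. step_arm: Moves the arm, as the interface text tells. Its arguments: {"type":"object","properties":{"plan":{"type":"array"},"newtons":{"type":"number"}},"required":["plan"]}

```bash
ls; mkdir -p pics
python3 - <<'E'
from workcell import get_obs, viewer, bot
import cv2,numpy as np
o=get_obs(); print({k:np.round(v,3).tolist() for k,v in o.items()})
for n in("top","side"):
    d=viewer.get_image(n); cv2.imwrite(f"pics/{n}0.png",d["frame"])
    print(n,[ (k,np.round(v,4).tolist()) for k,v in d.items() if k!="frame"])
E
```

```text
pics
{'time': 0.0, 'q': [-1.335, 0.126, -0.041, 1.405, -0.0, 1.571], 'joint_velocities': [-0.0, 0.0, 0.0, -0.001, -0.0, 0.0], 'joint_efforts': [-0.002, -43.592, 35.292, 0.017, -0.0, -0.0], 'eef_pos': [122.547, -510.07, 230.512], 'ee_rot': [-0.001, 0.993, 0.118, -0.0], 'contact_force': [0.177, 0.482, -0.457], 'wrist_torque': [-0.011, 0.033, -0.002], 'opening': 1.0}
top [('vertical_fov', 51.0347), ('cx', 251.8209), ('cy', 197.0868), ('extrinsics', [[0.0696, -0.9976, -0.0046, -39.1396], [0.975, 0.067, 0.2117, -476.2909], [-0.2108, -0.0192, 0.9773, -1045.2146], [0.0, 0.0, 0.0, 1.0]])]
side [('vertical_fov', 57.4133), ('cx', 255.1932), ('cy', 195.0376), ('extrinsics', [[-0.9887, 0.1497, 0.0108, 474.4554], [-0.119, -0.826, 0.551, 25.9878], [0.0913, 0.5434, 0.8345, -915.5092], [0.0, 0.0, 0.0, 1.0]])]
```

View pics/top0.png

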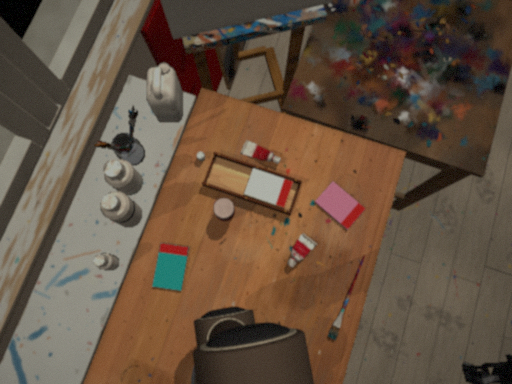

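View pics/side0.png

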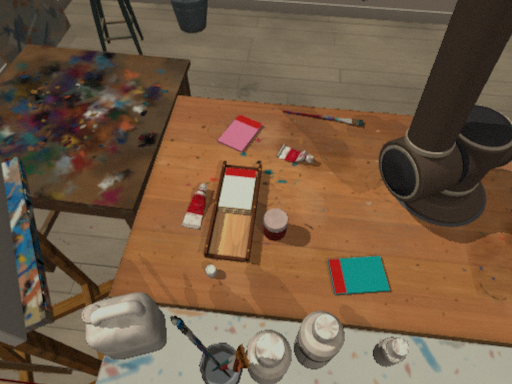

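Run:
```python
import cv2
a=cv2.imread("pics/top0.png")[140:225,190:320]; cv2.imwrite("pics/tc0.png",cv2.resize(a,None,fx=6,fy=6,interpolation=cv2.INTER_CUBIC))
a=cv2.imread("pics/side0.png")[150:285,180:295]; cv2.imwrite("pics/sc0.png",cv2.resize(a,None,fx=4.4,fy=4.4,interpolation=cv2.INTER_CUBIC))
```

```text
(no output)
```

View pics/tc0.png

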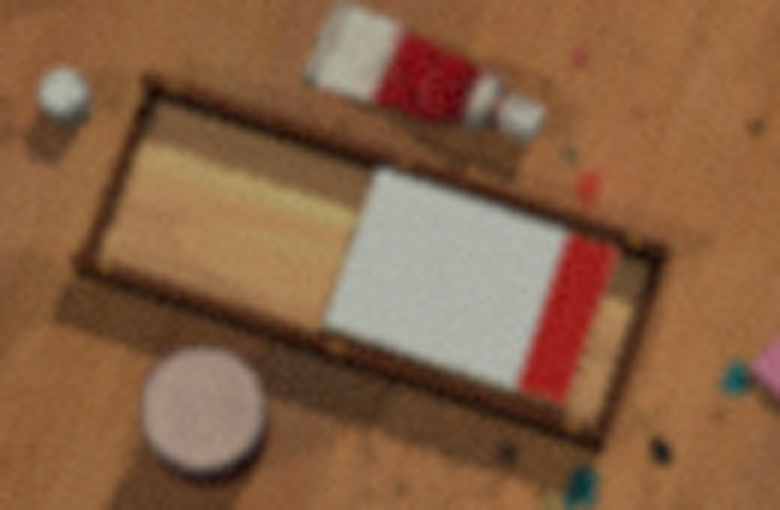

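View pics/sc0.png

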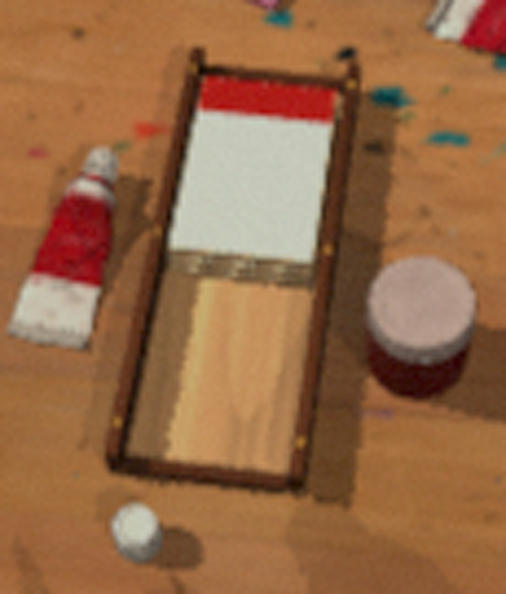

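```bash
cat > h.py <<'E'
import numpy as np,cv2
from scipy.optimize import least_squares
C={'top':(51.0347,251.8209,197.0868,np.array([[0.0696,-0.9976,-0.0046,-39.1396],[0.975,0.067,0.2117,-476.2909],[-0.2108,-0.0192,0.9773,-1045.2146]])),
'side':(57.4133,255.1932,195.0376,np.array([[-0.9887,0.1497,0.0108,474.4554],[-0.119,-0.826,0.551,25.9878],[0.0913,0.5434,0.8345,-915.5092]]))}
def ray(n,u,v):
    f,cx,cy,E=C[n]; f=192/np.tan(np.radians(f/2))
    d=np.array([(u-cx)/f,-(v-cy)/f,-1.]); R=E[:,:3]
    return -R.T@E[:,3],R.T@d
def pt(n,u,v,z):
    o,d=ray(n,u,v); return (o+d*(z-o[2])/d[2])[:2]
def proj(n,p):
    f,cx,cy,E=C[n]; f=192/np.tan(np.radians(f/2)); c=E[:,:3]@np.asarray(p)+E[:,3]
    return np.array([cx+f*c[0]/-c[2],cy-f*c[1]/-c[2]])
def tc(u,v):return 190+u/6-.42,140+v/6-.42
def sc(u,v):return 180+u/4.4-.39,150+v/4.4-.39
E
python3 - <<'E'
from h import *
T=[(615,240),(567,402),(327,328),(380,168)] # -x left? order
S=[(200,77),(337,85),(308,262),(168,248)]
for nm,f,L in(('top',tc,T),('side',sc,S)):
    P=np.array([pt(nm,*f(*p),28) for p in L]); print(nm,P.round(1).tolist()); 
    print([round(float(np.linalg.norm(P[i]-P[(i+1)%4])),1) for i in range(4)], 'c',P.mean(0).round(1))
    d=(P[2]+P[3]-P[0]-P[1]); print('yaw',np.degrees(np.arctan2(d[1],d[0])).round(2))
T=[(662,250),(600,445),(80,265),(148,80)];S=[(197,50),(352,63),(297,480),(112,460)]
for nm,f,L in(('top',tc,T),('side',sc,S)):
    P=np.array([pt(nm,*f(*p),26) for p in L]); print(nm,P.round(1).tolist()); 
    print([round(float(np.linalg.norm(P[i]-P[(i+1)%4])),1) for i in range(4)], 'c',P.mean(0).round(1))
    d=(P[2]+P[3]-P[0]-P[1]); print('yaw',np.degrees(np.arctan2(d[1],d[0])).round(2))
print([pt('side',*sc(*p),0).round() for p in [(368,330),(475,330),(105,150),(118,160)]])
E
```

```text
top [[540.7, -115.0], [462.1, -96.7], [489.4, 16.4], [568.2, -2.9]]
[80.7, 116.3, 81.1, 115.5] c [515.1 -49.5]
yaw 76.34
side [[541.5, -115.2], [462.8, -98.0], [496.6, 19.3], [570.8, -0.4]]
[80.6, 122.1, 76.8, 118.5] c [517.9 -48.6]
yaw 74.77
top [[537.9, -137.4], [443.4, -113.0], [512.0, 134.1], [604.7, 110.4]]
[97.6, 256.5, 95.6, 256.6] c [524.5  -1.5]
yaw 74.7
side [[541.1, -137.3], [451.2, -114.5], [519.7, 142.9], [610.0, 118.8]]
[92.7, 266.3, 93.5, 265.2] c [530.5   2.5]
yaw 75.01
[array([468.,  50.]), array([410.,  59.]), array([602., -91.]), array([595., -83.])]
```

Run:
```python
import cv2
def g(src,x0,y0,w,h,s,out):
    a=cv2.imread(src)[y0:y0+h,x0:x0+w]; a=cv2.resize(a,None,fx=s,fy=s,interpolation=cv2.INTER_CUBIC)
    for i in range(0,w,5): cv2.line(a,(i*s,0),(i*s,6 if i%10 else 14),(0,255,0),1); i%10==0 and cv2.putText(a,str(x0+i),(i*s,26),0,.4,(0,255,0))
    for i in range(0,h,5): cv2.line(a,(0,i*s),(6 if i%10 else 14,i*s),(0,255,0),1); i%10==0 and cv2.putText(a,str(y0+i),(16,i*s+4),0,.4,(0,255,0))
    cv2.imwrite(out,a)
g("pics/top0.png",255,165,55,55,10,"pics/a.png")
g("pics/side0.png",210,155,60,60,10,"pics/b.png")
```

```text
(no output)
```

View pics/a.png

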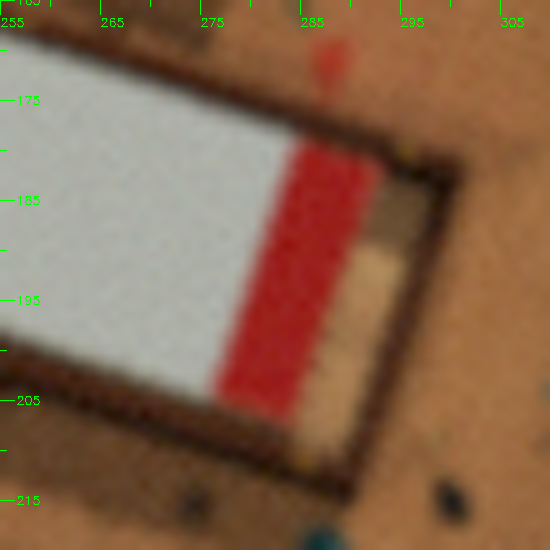

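View pics/b.png

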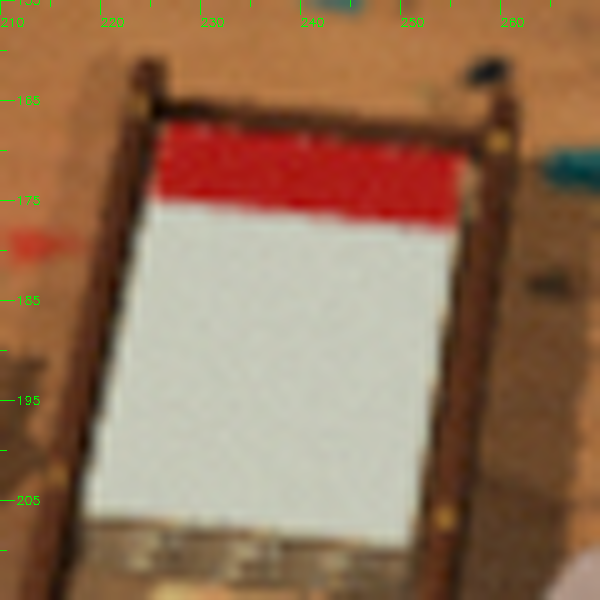

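Run:
```python
from h import *
# entries: cam, u,v, frame, x,y,z  ; +x toward empty, +y left of it (= away from? +y tray = -worldx robot side)
H=133;O=[]
def add(c,fr,pts): 
    for u,v,x,y,z in pts:O.append((c,fr,u,v,x,y,z))
add('top','b',[(292.5,181,-60,-40,28),(283.3,207.3,-60,40,28),(285,178,-35,-40,28),(276,204.5,-35,40,28),(252.9,167.6,60,-40,28),(244.1,194.2,60,40,28)])
add('side','b',[(226,167.3,-60,-40,28),(256.8,170.5,-60,40,28),(225,175.3,-35,-40,28),(256,178,-35,40,28),(218.5,207,60,-40,28),(251,209.5,60,40,28)])
tcx=lambda u,v:tc(u,v)
add('top','t',[(300.7,181.5,-H,-51,26),(289.5,214.5,-H,51,26),(*tc(80,262),H,51,26),(*tc(148,80),H,-51,26)])
add('side','t',[(224,161.5,-H,-51,26),(261.3,165,-H,51,26),(*sc(302,455),H,51,26),(*sc(112,440),H,-51,26)])
def P(p,o):
    c,fr,u,v,x,y,z=o
    X,Y,a=(p[0],p[1],p[2]) if fr=='t' else (p[3],p[4],p[5])
    w=[X+np.cos(a)*x-np.sin(a)*y,Y+np.sin(a)*x+np.cos(a)*y,z]
    q=proj(c,w); f,cx,cy,E=C[c]; f=192/np.tan(np.radians(f/2)); d=(q-[cx,cy])/f
    k=p[6] if c=='top' else p[7]
    s=[p[8],p[9]] if c=='top' else [p[10],p[11]]
    return [cx,cy]+d*(1+k*(d@d))*f+s
def r(p):
    e=[x for o in O for x in (P(p,o)-[o[2],o[3]])]
    return np.r_[e,np.array(p[6:8])/.3,np.array(p[8:])/1.]
s=least_squares(r,[527,0,1.31,516,-49,1.31]+[0]*6,loss='soft_l1')
p=s.x;print(p.round(3),np.degrees(p[[2,5]]))
for o in O: print(o[:2],o[4:],(P(p,o)-[o[2],o[3]]).round(1))
a=p[2];u=np.array([np.cos(a),np.sin(a)]);c=(p[3:5]-p[:2]); print('board in tray',c@u,c@[-u[1],u[0]],'edge-gap',c@u-60+125)
```

```text
[ 5.28619e+02 -1.54900e+00  1.29500e+00  5.15367e+02 -4.89770e+01
  1.31000e+00 -4.33000e-01 -9.44000e-01  1.59000e-01  6.89000e-01
 -3.20000e-01  8.16000e-01] [74.22390506 75.04005002]
('top', 'b') (-60, -40, 28) [0.3 0.2]
('top', 'b') (-60, 40, 28) [0.8 0.2]
('top', 'b') (-35, -40, 28) [-0.6  0.4]
('top', 'b') (-35, 40, 28) [-0.4  0.2]
('top', 'b') (60, -40, 28) [-0.3  0.3]
('top', 'b') (60, 40, 28) [-0.8 -0.3]
('side', 'b') (-60, -40, 28) [0.2 0.2]
('side', 'b') (-60, 40, 28) [-0.3 -0.3]
('side', 'b') (-35, -40, 28) [-0.4 -0.2]
('side', 'b') (-35, 40, 28) [-0.5 -0.1]
('side', 'b') (60, -40, 28) [-0.1 -0.7]
('side', 'b') (60, 40, 28) [0.1 0.2]
('top', 't') (-133, -51, 26) [ 1.2 -0.5]
('top', 't') (-133, 51, 26) [ 1.  -0.1]
('top', 't') (133, 51, 26) [-1.5 -0.1]
('top', 't') (133, -51, 26) [ 0.1 -1.9]
('side', 't') (-133, -51, 26) [ 0.2 -0.9]
('side', 't') (-133, 51, 26) [ 0.8 -0.7]
('side', 't') (133, 51, 26) [0.4 3.3]
('side', 't') (133, -51, 26) [0.1 0.4]
board in tray -49.24443308371517 -0.1421508674702718 edge-gap 15.755566916284835
```

Request:
step_arm([
  {"dp": [0,0,0],"turn": [0,0,-0.95],"fingers": 0},
  {"dp": [0,0,0],"turn": [0,0,-0.95],"fingers": 0},
  {"dp": [0,0,0],"turn": [0,0,-0.95],"fingers": 0},
  {"dp": [0,0,0],"turn": [0,0,-0.95],"fingers": 0},
  {"dp": [0,0,0],"turn": [0,0,-0.95],"fingers": 0},
  {"dp": [0,0,0],"turn": [0,0,-0.95],"fingers": 0},
  {"dp": [0,0,0],"turn": [0,0,-0.95],"fingers": 0},
  {"dp": [0,0,0],"turn": [0,0,-0.95],"fingers": 0},
  {"dp": [0,0,0],"turn": [0,0,-0.95],"fingers": 0},
  {"dp": [0,0,0],"turn": [0,0,-0.95],"fingers": 0},
  {"dp": [0,0,0],"turn": [0,0,-0.95],"fingers": 0},
  {"dp": [0,0,0],"turn": [0,0,-0.95],"fingers": 0},
  {"dp": [0,0,0],"turn": [0,0,-0.9],"fingers": 0},
])

```text
time: 1.18
eef_pos: [122.6, -510.2, 230.8]
ee_rot: [-0.0, 0.792, 0.61, 0.0]
contact_force: [-0.1, -0.2, 0.6]
opening: 0.001
```

Request:
step_arm([
  {"dp": [0.92,0.52,0],"turn": [0,0,0],"fingers": 0},
  {"dp": [0.92,0.52,0],"turn": [0,0,0],"fingers": 0},
  {"dp": [0.92,0.52,0],"turn": [0,0,0],"fingers": 0},
  {"dp": [0.92,0.52,0],"turn": [0,0,0],"fingers": 0},
  {"dp": [0.92,0.52,0],"turn": [0,0,0],"fingers": 0},
  {"dp": [0.92,0.52,0],"turn": [0,0,0],"fingers": 0},
  {"dp": [0.92,0.52,0],"turn": [0,0,0],"fingers": 0},
  {"dp": [0.92,0.52,0],"turn": [0,0,0],"fingers": 0},
  {"dp": [0.92,0.52,0],"turn": [0,0,0],"fingers": 0},
  {"dp": [0.92,0.52,0],"turn": [0,0,0],"fingers": 0},
  {"dp": [0.92,0.52,0],"turn": [0,0,0],"fingers": 0},
  {"dp": [0.92,0.52,0],"turn": [0,0,0],"fingers": 0},
  {"dp": [0.92,0.52,0],"turn": [0,0,0],"fingers": 0},
  {"dp": [0.92,0.52,0],"turn": [0,0,0],"fingers": 0},
  {"dp": [0.92,0.52,0],"turn": [0,0,0],"fingers": 0},
  {"dp": [0.92,0.52,0],"turn": [0,0,0],"fingers": 0},
  {"dp": [0.92,0.52,0],"turn": [0,0,0],"fingers": 0},
  {"dp": [0.92,0.52,0],"turn": [0,0,0],"fingers": 0},
  {"dp": [0,0,0],"turn": [0,0,0],"fingers": 0},
])

```text
time: 2.77
eef_pos: [458.0, -168.5, 230.5]
ee_rot: [-0.001, 0.792, 0.61, 0.0]
contact_force: [-0.1, 0.5, 0.0]
opening: -0.004
```

Request:
step_arm([
  {"dp": [0.6,0.33,0.6],"turn": [0,0,0],"fingers": 0},
  {"dp": [0.6,0.33,0.6],"turn": [0,0,0],"fingers": 0},
  {"dp": [0.57,0.33,0.8],"turn": [0,0,0],"fingers": 0},
  {"dp": [0,0,1],"turn": [0,0,0],"fingers": 0},
  {"dp": [0,0,1],"turn": [0,0,0],"fingers": 0},
  {"dp": [0,0,1],"turn": [0,0,0],"fingers": 0},
  {"dp": [0,0,1],"turn": [0,0,0],"fingers": 0},
  {"dp": [0,0,0.8],"turn": [0,0,0],"fingers": 0},
  {"dp": [0,0,0.5],"turn": [0,0,0],"fingers": 0},
  {"dp": [0,0,0.4],"turn": [0,0,0],"fingers": 0},
  {"dp": [0,0,0.2],"turn": [0,0,0],"fingers": 0},
  {"dp": [0,0,0],"turn": [0,0,0],"fingers": 0},
])

```text
time: 3.77
eef_pos: [490.3, -134.8, 32.9]
ee_rot: [-0.001, 0.793, 0.609, -0.001]
contact_force: [-0.5, 0.0, 0.2]
opening: 0.001
```

```bash
cat >> h.py <<'E'
def snap(tag,bt=(230,150,85,75),bs=(195,140,85,100)):
    from workcell import viewer
    for n,(x0,y0,w,h),s in(('top',bt,8),('side',bs,6)):
        im=viewer.get_image(n)["frame"]; cv2.imwrite(f"pics/{n}{tag}.png",im)
        a=cv2.resize(im[y0:y0+h,x0:x0+w],None,fx=s,fy=s,interpolation=cv2.INTER_CUBIC)
        for i in range(0,w,10): cv2.line(a,(i*s,0),(i*s,8),(0,255,0),1); cv2.putText(a,str(x0+i),(i*s,20),0,.4,(0,255,0))
        for i in range(0,h,10): cv2.line(a,(0,i*s),(8,i*s),(0,255,0),1); cv2.putText(a,str(y0+i),(10,i*s+4),0,.4,(0,255,0))
        cv2.imwrite(f"pics/{n}{tag}c.png",a)
E
python3 -c "
from h import *
snap('1')
print(proj('top',[493,-132,40]),proj('side',[493,-132,40]))"
```

```text
[297.82537593 195.6311511 ] [242.73228121 157.08140859]
```

View pics/top1c.png

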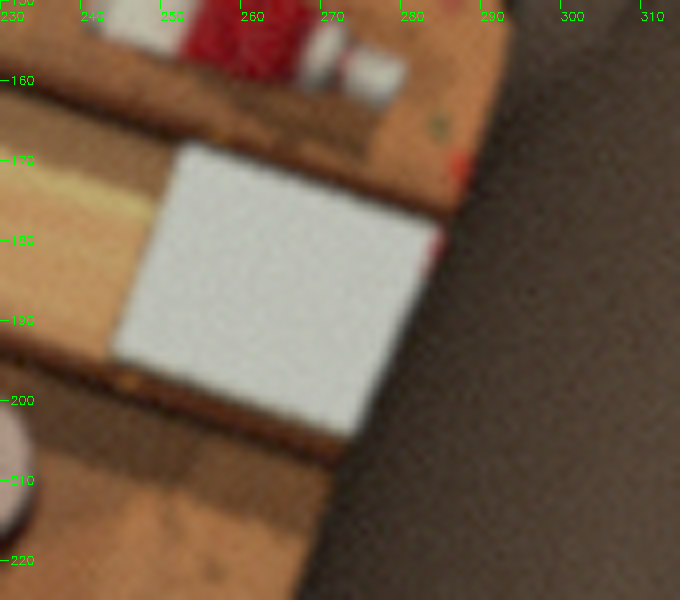

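View pics/side1c.png

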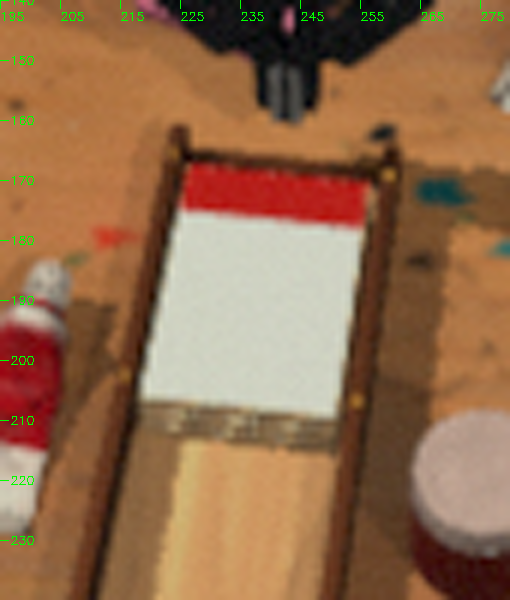

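Request:
step_arm([
  {"dp": [0,0,0.3],"turn": [0,0,0],"fingers": 0},
  {"dp": [0,0,0.2],"turn": [0,0,0],"fingers": 0},
  {"dp": [0,0,0.18],"turn": [0,0,0],"fingers": 0},
  {"dp": [0,0,0],"turn": [0,0,0],"fingers": 0},
  {"dp": [0,0,0],"turn": [0,0,0],"fingers": 0},
])

```text
time: 4.28
eef_pos: [490.8, -134.6, 16.5]
ee_rot: [-0.0, 0.793, 0.609, -0.0]
contact_force: [0.3, -0.2, -0.2]
opening: 0.001
```

```bash
python3 -c "
from h import *
from workcell import get_obs
snap('2'); o=get_obs()
e=o['eef_pos']; print(e,o['contact_force'])
for n in('top','side'): print(proj(n,e))
u=np.array([.2554,.967]); p=np.array(e[:2])-[499.9,-107]; print('along',p@u,'lat',p@[u[1],-u[0]])"
```

```text
[ 491.2188483  -134.73369316   16.91079345] [ 0.2619669   0.02966227 -0.23296117]
[297.88855076 198.08364834]
[243.42831081 161.8011999 ]
along -29.03564742740425 lat -1.311488465759765
```

View pics/side2c.png

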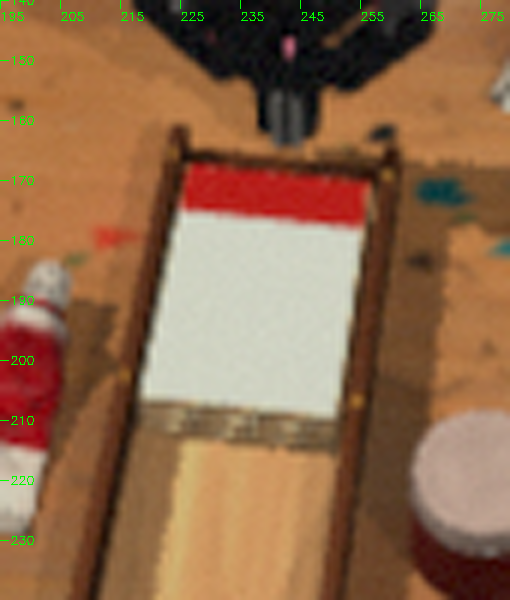

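Request:
step_arm([
  {"dp": [0.14,0,0],"turn": [0,0,0],"fingers": 0},
  {"dp": [0.14,0,0],"turn": [0,0,0],"fingers": 0},
  {"dp": [0.14,0,0],"turn": [0,0,0],"fingers": 0},
  {"dp": [0.1,0,0],"turn": [0,0,0],"fingers": 0},
  {"dp": [0.08,0,0],"turn": [0,0,0],"fingers": 0},
  {"dp": [0.08,0,0],"turn": [0,0,0],"fingers": 0},
  {"dp": [0.08,0,0],"turn": [0,0,0],"fingers": 0},
  {"dp": [0.08,0,0],"turn": [0,0,0],"fingers": 0},
  {"dp": [0.08,0,0],"turn": [0,0,0],"fingers": 0},
  {"dp": [0.08,0,0],"turn": [0,0,0],"fingers": 0},
  {"dp": [0.08,0,0],"turn": [0,0,0],"fingers": 0},
  {"dp": [0.08,0,0],"turn": [0,0,0],"fingers": 0},
  {"dp": [0,0,0],"turn": [0,0,0],"fingers": 0},
])

```text
time: 5.47
eef_pos: [498.7, -106.4, 16.8]
ee_rot: [-0.0, 0.793, 0.609, 0.0]
contact_force: [0.2, 0.7, -0.2]
opening: -0.002
```

```bash
python3 -c "
from h import *
from workcell import get_obs
snap('3'); o=get_obs()
e=o['eef_pos']; print(e,o['contact_force'])
u=np.array([.2554,.967]); p=np.array(e[:2])-[499.9,-107]; print('along',p@u,'lat',p@[u[1],-u[0]])"
```

```text
[ 498.64923898 -106.48481907   16.78811357] [-0.53874127  0.07625031 -0.59026498]
along 0.17873559536029732 lat -1.3410631174040308
```

View pics/side3c.png

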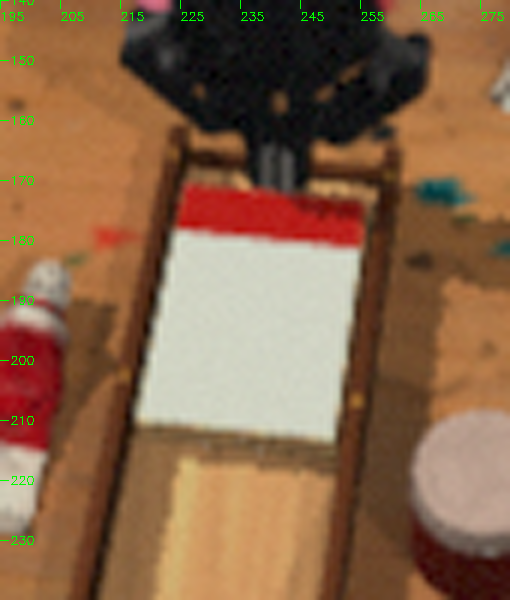

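Request:
step_arm([
  {"dp": [0.08,0,0],"turn": [0,0,0],"fingers": 0},
  {"dp": [0.08,0,0],"turn": [0,0,0],"fingers": 0},
  {"dp": [0.08,0,0],"turn": [0,0,0],"fingers": 0},
  {"dp": [0.08,0,0],"turn": [0,0,0],"fingers": 0},
  {"dp": [0.08,0,0],"turn": [0,0,0],"fingers": 0},
  {"dp": [0,0,0],"turn": [0,0,0],"fingers": 0},
])

```text
time: 6.07
eef_pos: [501.3, -96.6, 16.8]
ee_rot: [-0.0, 0.793, 0.609, 0.0]
contact_force: [0.4, 0.8, -0.2]
opening: 0.003
```

```bash
python3 -c "
from h import *
from workcell import get_obs
snap('4'); o=get_obs()
e=o['eef_pos']; print(e,o['contact_force'])
u=np.array([.2554,.967]); p=np.array(e[:2])-[499.9,-107]; print('along',p@u,'lat',p@[u[1],-u[0]])"
```

```text
[501.2760444  -96.80276076  16.80005812] [ 0.12259776 -0.09267225 -0.45195352]
along 10.212172085701624 lat -1.273739969221919
```

View pics/side4c.png

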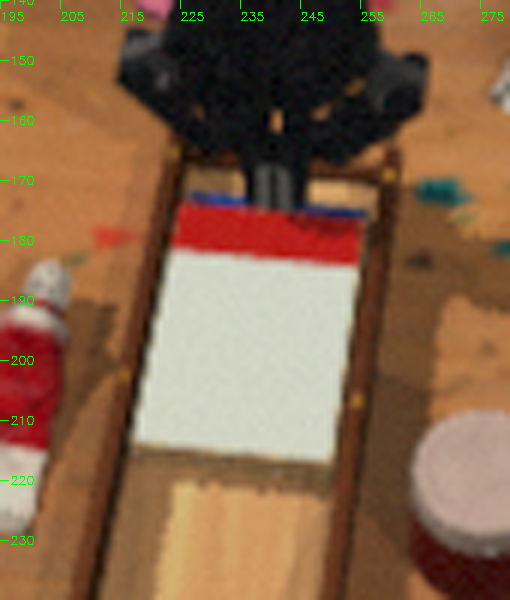

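```bash
cat >> h.py <<'E'
U=np.array([.2588,.9659])
def al(n,u,v,z): return round(float((pt(n,u,v,z)-[499.9,-107])@U),1)
E
python3 -c "
from h import *
print('red0',al('side',226,167.3,28),al('side',256.8,170.5,28))
print('red',al('side',225,174.3,28),al('side',255.3,176.3,28))
print('blue',al('side',228,172.3,12),al('side',252,174.3,12))
import cv2
a=cv2.imread('pics/side4.png')[162:182,218:264];cv2.imwrite('pics/z.png',cv2.resize(a,None,fx=16,fy=16,interpolation=cv2.INTER_CUBIC))"
```

```text
red0 3.2 4.0
red 25.7 22.8
blue 6.6 5.6
```

View pics/z.png

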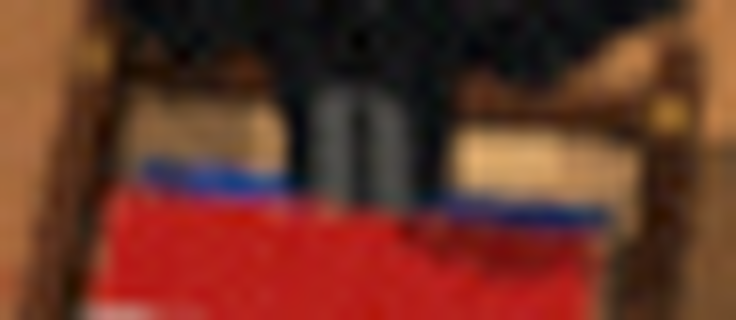

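Request:
step_arm([
  {"dp": [0.08,0,0],"turn": [0,0,0],"fingers": 0},
  {"dp": [0.08,0,0],"turn": [0,0,0],"fingers": 0},
  {"dp": [0.08,0,0],"turn": [0,0,0],"fingers": 0},
  {"dp": [0.08,0,0],"turn": [0,0,0],"fingers": 0},
  {"dp": [0.08,0,0],"turn": [0,0,0],"fingers": 0},
  {"dp": [0.08,0,0],"turn": [0,0,0],"fingers": 0},
  {"dp": [0,0,0],"turn": [0,0,0],"fingers": 0},
  {"dp": [-0.16,0,0],"turn": [0,0,0],"fingers": 0},
  {"dp": [-0.16,0,-0.1],"turn": [0,0,0],"fingers": 0},
  {"dp": [-0.1,0,-0.24],"turn": [0,0,0],"fingers": 0},
  {"dp": [0,0,0],"turn": [0,0,0],"fingers": 0},
])

```text
time: 7.08
eef_pos: [502.1, -96.4, 26.5]
ee_rot: [0.001, 0.794, 0.608, 0.0]
contact_force: [-0.1, -0.4, 0.8]
opening: -0.002
```

```bash
python3 -c "
from h import *
from workcell import get_obs
snap('5'); o=get_obs()
e=o['eef_pos']; print(e,o['contact_force'])
u=np.array([.2554,.967]); p=np.array(e[:2])-[499.9,-107]; print('along',p@u,'lat',p@[u[1],-u[0]])
a=cv2.imread('pics/side5.png')[160:195,215:265];cv2.imwrite('pics/z5.png',cv2.resize(a,None,fx=16,fy=16,interpolation=cv2.INTER_CUBIC))"
```

```text
[501.97821972 -95.95268496  25.88003215] [ 0.03920461 -0.02519968  0.75263958]
along 11.213530960007501 lat -0.811845789887662
```

View pics/z5.png

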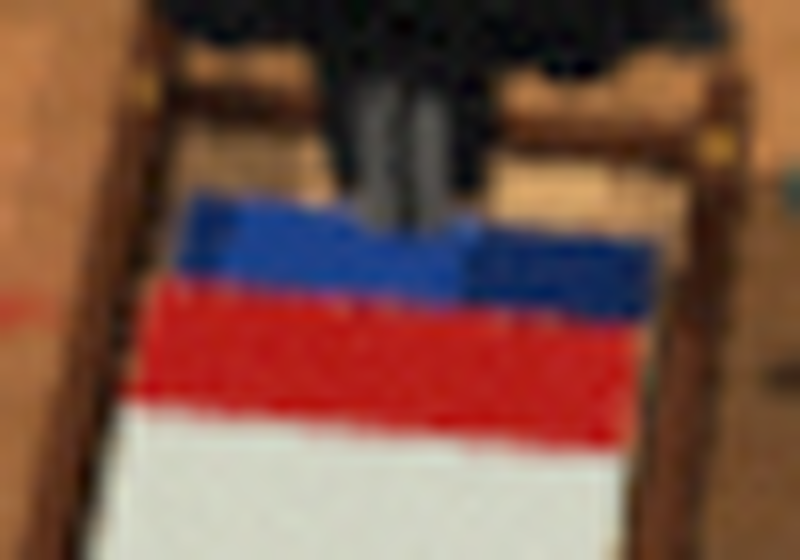

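```bash
python3 -c "
from h import *
f=lambda a,b:(215+a/16-.47,160+b/16-.47)
print('red',al('side',*f(160,280),28),al('side',*f(640,325),28))
print('redband',al('side',*f(130,400),28),al('side',*f(630,450),28))
print('blue',al('side',*f(195,193),12),al('side',*f(655,240),12))
"
```

```text
red 34.4 34.1
redband 57.9 58.0
blue 4.7 5.3
```

View pics/top5c.png

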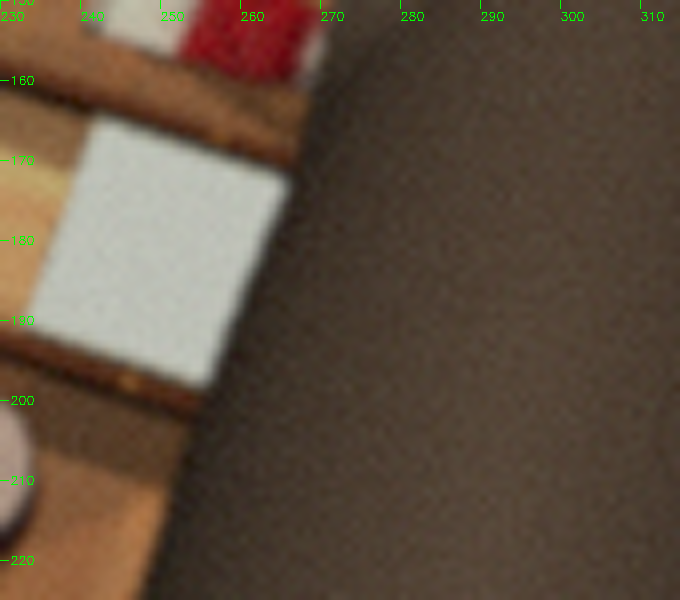

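Request:
step_arm([
  {"dp": [0.1,0,0.03],"turn": [0,0,0],"fingers": 0},
  {"dp": [0.1,0,0.03],"turn": [0,0,0],"fingers": 0},
  {"dp": [0.1,0,0],"turn": [0,0,0],"fingers": 0},
  {"dp": [0.08,0,0],"turn": [0,0,0],"fingers": 0},
  {"dp": [0.08,0,0],"turn": [0,0,0],"fingers": 0},
  {"dp": [0.08,0,0],"turn": [0,0,0],"fingers": 0},
  {"dp": [0.08,0,0],"turn": [0,0,0],"fingers": 0},
  {"dp": [0.08,0,0],"turn": [0,0,0],"fingers": 0},
  {"dp": [0.08,0,0],"turn": [0,0,0],"fingers": 0},
  {"dp": [0.08,0,0],"turn": [0,0,0],"fingers": 0},
  {"dp": [0.08,0,0],"turn": [0,0,0],"fingers": 0},
  {"dp": [0.08,0,0],"turn": [0,0,0],"fingers": 0},
  {"dp": [0.08,0,0],"turn": [0,0,0],"fingers": 0},
  {"dp": [0.08,0,0],"turn": [0,0,0],"fingers": 0},
  {"dp": [0.08,0,0],"turn": [0,0,0],"fingers": 0},
  {"dp": [0.08,0,0],"turn": [0,0,0],"fingers": 0},
  {"dp": [0.08,0,0],"turn": [0,0,0],"fingers": 0},
  {"dp": [0,0,0],"turn": [0,0,0],"fingers": 0},
])

```text
time: 8.68
eef_pos: [510.9, -60.9, 23.8]
ee_rot: [-0.0, 0.793, 0.609, 0.0]
contact_force: [-0.0, 0.3, 1.3]
opening: 0.001
```

```bash
python3 -c "
from h import *
from workcell import get_obs
snap('6'); o=get_obs()
e=o['eef_pos']; print(e,o['contact_force'])
u=np.array([.2554,.967]); p=np.array(e[:2])-[499.9,-107]; print('along',p@u,'lat',p@[u[1],-u[0]])
a=cv2.imread('pics/side6.png')[160:200,215:265];cv2.imwrite('pics/z6.png',cv2.resize(a,None,fx=14,fy=14,interpolation=cv2.INTER_CUBIC))"
```

```text
[510.8010331  -61.16782218  23.80087766] [-0.49589013 -1.3026441  -0.08956792]
along 47.10383980954898 lat -1.164239208664222
```

View pics/z6.png

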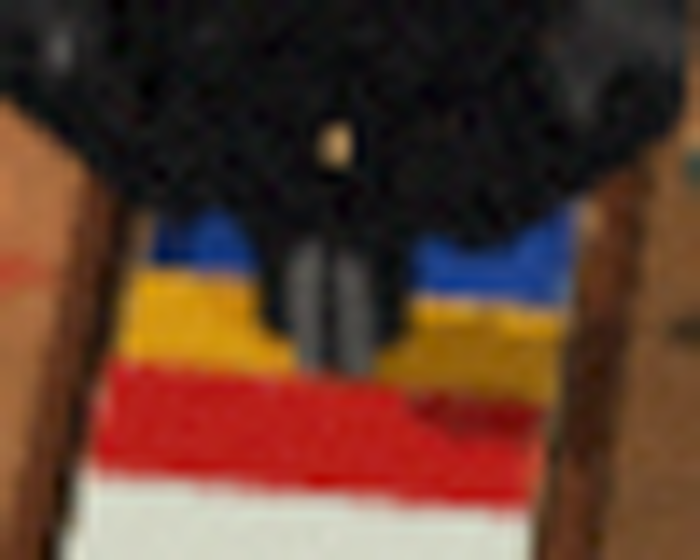

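```bash
python3 -c "
from h import *
f=lambda a,b:(215+a/14-.46,160+b/14-.46)
print('red',al('side',*f(108,362),28),al('side',*f(550,405),28))
print('yel',al('side',*f(133,268),20),al('side',*f(570,308),20))
"
```

```text
red 60.6 60.5
yel 33.9 33.4
```

Request:
step_arm([
  {"dp": [0.06,0,0],"turn": [0,0,0],"fingers": 0},
  {"dp": [0.06,0,0],"turn": [0,0,0],"fingers": 0},
  {"dp": [0,0,0],"turn": [0,0,0],"fingers": 0},
  {"dp": [-0.15,0,0],"turn": [0,0,0],"fingers": 0},
  {"dp": [-0.2,0,-0.2],"turn": [0,0,0],"fingers": 0},
  {"dp": [0,0,-0.8],"turn": [0,0,0],"fingers": 0},
  {"dp": [-0.5,0,-1],"turn": [0,0,0],"fingers": 0},
  {"dp": [-1,0,-1],"turn": [0,0,0],"fingers": 0},
  {"dp": [-1,0,-1],"turn": [0,0,0],"fingers": 0},
  {"dp": [-1,0,-1],"turn": [0,0,0],"fingers": 0},
  {"dp": [-1,0,-1],"turn": [0,0,0],"fingers": 0},
  {"dp": [-1,0,-0.5],"turn": [0,0,0],"fingers": 0},
  {"dp": [-1,0,0],"turn": [0,0,0],"fingers": 0},
  {"dp": [-1,0,0],"turn": [0,0,0],"fingers": 0},
  {"dp": [-1,0,0],"turn": [0,0,0],"fingers": 0},
  {"dp": [-1,0,0],"turn": [0,0,0],"fingers": 0},
  {"dp": [-1,0,0],"turn": [0,0,0],"fingers": 0},
  {"dp": [-0.5,0,0],"turn": [0,0,0],"fingers": 0},
  {"dp": [0,0,0],"turn": [0,0,0],"fingers": 0},
  {"dp": [0,0,0],"turn": [0,0,0],"fingers": 0},
])

```text
time: 10.45
eef_pos: [437.8, -332.8, 186.3]
ee_rot: [-0.0, 0.794, 0.608, 0.0]
contact_force: [0.2, 1.0, 0.3]
opening: -0.002
```

```bash
python3 -c "
from h import *
snap('7',bt=(190,135,125,90),bs=(175,145,100,130))
a=cv2.imread('pics/side7.png')[160:200,215:265];cv2.imwrite('pics/z7.png',cv2.resize(a,None,fx=14,fy=14,interpolation=cv2.INTER_CUBIC))
c=cv2.resize(cv2.imread('pics/top7c.png'),None,fx=.79,fy=.79);cv2.imwrite('pics/top7d.png',c)
c=cv2.resize(cv2.imread('pics/side7c.png'),None,fx=.76,fy=.76);cv2.imwrite('pics/side7d.png',c)"
```

```text
(no output)
```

View pics/z7.png

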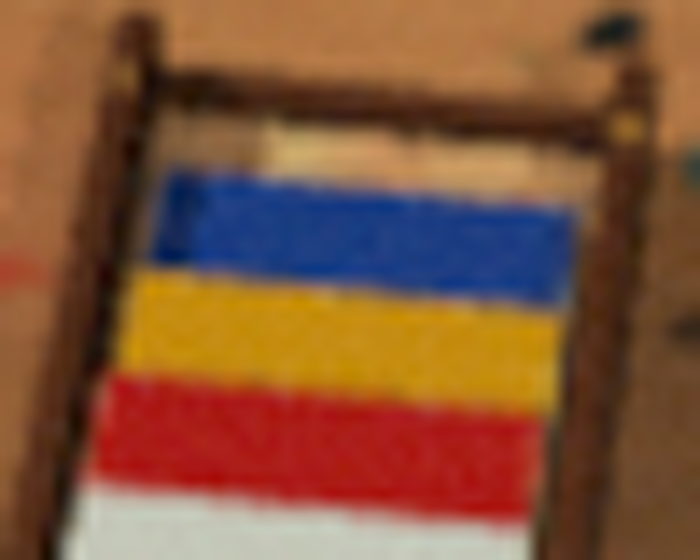

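View pics/top7d.png

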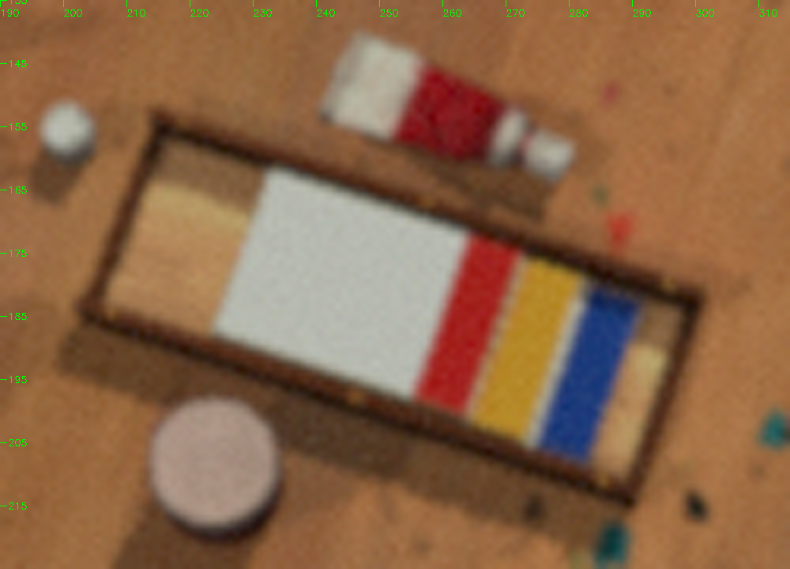

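View pics/side7d.png

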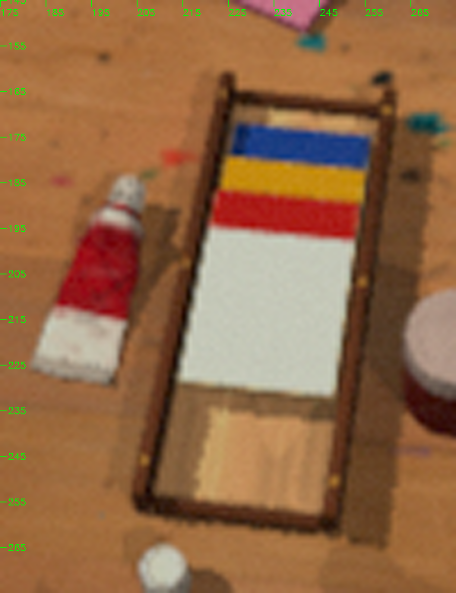

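```bash
python3 -c "
from h import *
f=lambda a,b:(215+a/14-.46,160+b/14-.46)
r=[al('side',*f(105,375),28),al('side',*f(550,417),28)]
y=[al('side',*f(133,268),20),al('side',*f(568,308),20)]
b=[al('side',*f(165,172),12),al('side',*f(580,210),12)]
print(r,y,b)
a=cv2.imread('pics/top7.png')[165:215,250:300];cv2.imwrite('pics/z8.png',cv2.resize(a,None,fx=12,fy=12,interpolation=cv2.INTER_CUBIC))"
```

```text
[63.5, 63.1] [33.9, 33.4] [5.6, 5.2]
```

View pics/z8.png

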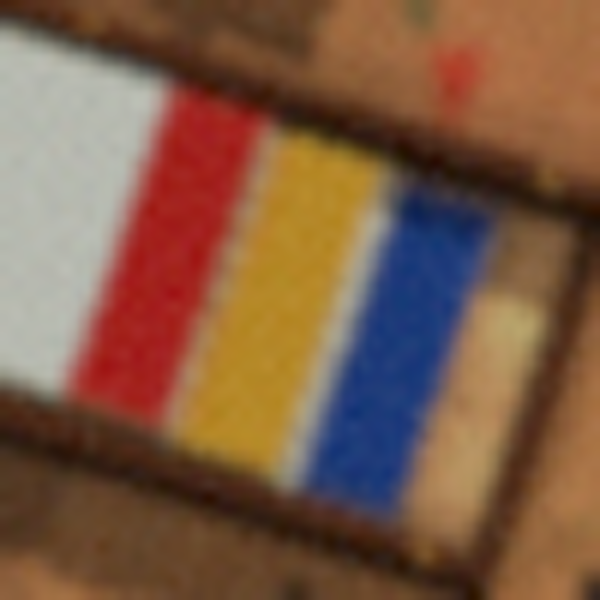

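```bash
python3 -c "
from h import *
im=cv2.imread('pics/top7.png').astype(np.float32)
O=np.array([499.9,-107]);V=np.array([U[1],-U[0]])
L=np.array([0.])
for z,r in((12,range(0,36,1)),(20,range(26,68)),(28,range(56,96))):
    print('z',z)
    for s in r:
        c=np.mean([cv2.getRectSubPix(im,(1,1),tuple(map(float,proj('top',[*(O+s*U+l*V),z]))))[0,0] for l in np.linspace(-25,25,40)],axis=0)
        print(s,c.round().astype(int).tolist(),end='; ')
    print()
"
```

```text
z 12
0 [89, 117, 152]; 1 [93, 111, 141]; 2 [98, 103, 127]; 3 [105, 94, 109]; 4 [111, 85, 90]; 5 [116, 77, 71]; 6 [119, 70, 55]; 7 [121, 65, 43]; 8 [122, 62, 35]; 9 [122, 60, 31]; 10 [122, 59, 29]; 11 [122, 59, 29]; 12 [122, 59, 29]; 13 [121, 59, 28]; 14 [121, 59, 29]; 15 [122, 59, 29]; 16 [121, 59, 29]; 17 [121, 58, 28]; 18 [121, 58, 27]; 19 [121, 58, 27]; 20 [121, 58, 28]; 21 [121, 59, 30]; 22 [122, 60, 34]; 23 [122, 64, 40]; 24 [122, 71, 51]; 25 [124, 82, 66]; 26 [127, 97, 86]; 27 [131, 113, 106]; 28 [134, 128, 126]; 29 [136, 141, 143]; 30 [134, 149, 156]; 31 [127, 154, 166]; 32 [116, 153, 172]; 33 [101, 150, 175]; 34 [85, 146, 178]; 35 [70, 143, 179]; 
z 20
26 [127, 99, 88]; 27 [131, 115, 109]; 28 [135, 130, 128]; 29 [136, 142, 145]; 30 [133, 150, 158]; 31 [126, 154, 167]; 32 [114, 153, 173]; 33 [98, 150, 176]; 34 [82, 146, 178]; 35 [67, 142, 179]; 36 [55, 139, 180]; 37 [46, 137, 180]; 38 [41, 136, 181]; 39 [39, 136, 180]; 40 [38, 135, 180]; 41 [39, 136, 181]; 42 [39, 136, 181]; 43 [39, 135, 181]; 44 [39, 135, 180]; 45 [39, 136, 181]; 46 [40, 136, 181]; 47 [40, 136, 181]; 48 [39, 
[... 417 characters left out ...]
124, 168]; 59 [78, 118, 164]; 60 [75, 107, 162]; 61 [68, 94, 161]; 62 [59, 79, 162]; 63 [49, 64, 162]; 64 [40, 51, 162]; 65 [34, 41, 163]; 66 [31, 35, 163]; 67 [30, 33, 163]; 68 [30, 33, 163]; 69 [29, 33, 163]; 70 [29, 33, 163]; 71 [29, 33, 163]; 72 [29, 32, 163]; 73 [29, 32, 163]; 74 [29, 33, 163]; 75 [29, 33, 163]; 76 [28, 33, 163]; 77 [28, 32, 163]; 78 [27, 32, 163]; 79 [28, 33, 162]; 80 [32, 36, 163]; 81 [40, 44, 163]; 82 [52, 56, 164]; 83 [69, 73, 165]; 84 [89, 94, 168]; 85 [109, 115, 171]; 86 [128, 136, 173]; 87 [145, 153, 176]; 88 [159, 167, 178]; 89 [168, 177, 180]; 90 [173, 182, 182]; 91 [175, 185, 183]; 92 [176, 186, 183]; 93 [176, 186, 183]; 94 [176, 186, 183]; 95 [176, 185, 183];
```

```bash
python3 -c "
import cv2,numpy as np
a=cv2.imread('pics/top0.png').astype(int);b=cv2.imread('pics/top7.png').astype(int)
d=np.abs(a-b).max(2)
for n,(x,y,w,h) in dict(pot=(208,193,32,32),tube=(238,136,46,32),cap=(192,148,16,16)).items(): print(n,d[y:y+h,x:x+w].max(),d[y:y+h,x:x+w].mean())
from workcell import bot; print(bot.sign_off())"
```

```text
pot 37 7.9267578125
tube 128 11.509510869565217
cap 16 8.13671875
the job is handed in; nothing more can be done
None
```

```bash
python3 -c "
import cv2,numpy as np
a=cv2.imread('pics/top0.png').astype(int);b=cv2.imread('pics/top7.png').astype(int)
d=np.abs(a-b).max(2)[136:168,238:284]; y,x=np.where(d>40); print(sorted(set(zip(x+238,y+136)))[:40])"
```

```text
[(np.int64(238), np.int64(162)), (np.int64(238), np.int64(163)), (np.int64(238), np.int64(164)), (np.int64(238), np.int64(165)), (np.int64(238), np.int64(166)), (np.int64(238), np.int64(167)), (np.int64(239), np.int64(163)), (np.int64(239), np.int64(164)), (np.int64(239), np.int64(165)), (np.int64(239), np.int64(166)), (np.int64(239), np.int64(167)), (np.int64(240), np.int64(163)), (np.int64(240), np.int64(164)), (np.int64(240), np.int64(165)), (np.int64(240), np.int64(166)), (np.int64(240), np.int64(167)), (np.int64(241), np.int64(163)), (np.int64(241), np.int64(164)), (np.int64(241), np.int64(165)), (np.int64(241), np.int64(166)), (np.int64(241), np.int64(167)), (np.int64(242), np.int64(164)), (np.int64(242), np.int64(165)), (np.int64(242), np.int64(166)), (np.int64(242), np.int64(167)), (np.int64(243), np.int64(164)), (np.int64(243), np.int64(165)), (np.int64(243), np.int64(166)), (np.int64(243), np.int64(167)), (np.int64(244), np.int64(164)), (np.int64(244), np.int64(165)), (np.int64(244), np.int64(166)), (np.int64(244), np.int64(167)), (np.int64(245), np.int64(165)), (np.int64(245), np.int64(166)), (np.int64(245), np.int64(167)), (np.int64(246), np.int64(165)), (np.int64(246), np.int64(166)), (np.int64(246), np.int64(167)), (np.int64(247), np.int64(165))]
```

The three boards now lie in a stepped row, blue then yellow then red, and the job is handed in at about 10.5 s. With the fingers shut, I pushed the middle board, carrying the top one, about 30 mm along the tray. I then pushed the top board about 30 mm further and drew the arm well clear.

- **Steps:** the side camera gives 28 mm between the blue and yellow edges and 30 mm between the yellow and red edges. The top camera, scaled by the known 25 mm band, gives about 31 and 29.5 mm. The two differ by up to 3 mm, but both are above the 25 mm needed to show each band and well under the 60 mm cover limit.
- **Bands and order:** all three bands are fully visible, with a white strip beyond the blue band. The strip beyond the yellow band is only a pixel or two wide in the top view.
- **Position:** the boards sit between the side rails, and the bottom board stayed put within measuring error.
- **Bystanders:** comparing the first and last top pictures shows the pot, tube and cap unmoved. The tube's patch did flag a large difference. The flagged pixels I listed all lie where the moved boards enter that patch, not on the tube.

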